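# Clip the ladle on the soup pot and close the slotted lid

### The arm

A 6-joint arm with a two-finger parallel gripper is mounted at the origin on a cart in front of the work surface, level with it; the furniture and walls round the work are solid. World frame = base frame: x ahead of the robot, y to its left, z up, the work surface at z = 0. Lengths are in m, angles in rad, forces in N, time in s.
With the tool pointing down it reaches from about 0.35 to 0.85 m from the base axis. Payload 8.1 kg.
Tool frame: the origin (TCP) lies midway between the tips of the shut fingers; the grasp point (between the pads) lies robot.grip_depth behind it (robot.grip_depth is the distance from the TCP to the grasp point, in m); z points along the fingers, y is the line along which they close (so a half turn about z gives the same grasp; the last joint's range is limited). The gripper opens to 93 mm and grips with 3 to 60 N. Pads are 15 mm wide; open, the fingers measure 128 mm over their backs; the gripper's body (75 mm by 188 mm) begins 65 mm behind the grasp point.
Start: joints at [-1.293, 0.13, 1.488, -0, 1.523, -0.085], TCP at [0.213, -0.561, 0.219] pointing down, gripper open.
Joint ranges: [-2.96, 2.96], [-0.89, 2.26], [0.02, 2.5], [-1.34, 4.48], [0, 2.73], [-2.66, 2.66]. Speed limits (rad/s): [2.39, 2.39, 2.79, 3.14, 3.14, 3.14].

### API

Orientations are given as a rotation vector (axis times angle).
In Python, from plant import robot gives the robot as it stands.
- The arm moves only by the tool carry_out, never from a script. Its argument "rows" is a list of rows, each a list of 6 numbers: the shift along the tool's x, y, z in m, then the turn, a rotation vector about the tool's x, y, z in degrees. A call has 1 to 12 rows; each row is the pose to reach, as a shift and turn from the pose commanded when the call began, along the tool's axes at that moment; what a row does not reach only later rows make up. A row lasts 1/8 s, in which the tool goes at most 62.5 mm and 10.7 degrees, less where a joint would pass 70% of its speed; a pose out of reach is approached as far as the arm can. A call with a gripper value outside its range is refused whole. "jaw" is the closure in counts, from 0 (fully open) to 255 (shut), set as the call begins (left out, the last holds). The fingers move at their own pace and stop on an object; "force" is the grip in N (left out, the last holds). Time passes only in rows, so rows that repeat a pose let the fingers close. It gives the time, the measured TCP pose, the force, the opening and the grip force at its end, in the units of the state.
- robot.read_state(): the state, without advancing time (a new reading comes with each control period).
- robot.read_camera(name): name is "side" or "top" or "wrist"; returns the picture (420x560x3 uint8, red, green, blue); there is no depth.
- robot.camera_model(name): a dict with "fx", "fy", "cx", "cy" (pixels), "R" (3x3) and "t" (3): a world point X has camera coordinates R X + t; the wrist camera has in their place "mount" (4x4, takes a point from camera to tool coordinates, whose origin is the TCP and whose axes are the flange's). Camera axes: x right, y down, z forward; pixel columns grow to the right and rows downward; lengths in m; the calibration is good to about 2 mm. The wrist camera is an equidistant fisheye: a pixel r from the principal point sees the ray r / f radians off the axis. A picture is of the moment at which its call begins: read the wrist's pose just before it. camera_model takes no time and is no camera call.
- robot.close_job(): hands the job in; it is judged then, once.
Trained networks look in the newest picture that a camera, given by its name, has taken for a name from the list of things; names that differ only in an ending like _2 or _b are one class to them, and where a whole thing is asked for, a point or a joint stands for the part that bears it (a point fixed in the world has none). Each returns a list of dicts, best first, with "conf" (0 to 1); they miss things now and then, are a little off and sometimes report something else, mostly with a low value. They report only what shows in the picture. A call takes as long as a camera call.
- robot.outline_of(camera, target): "pixels" (420x560 bool, what is visible of it) and "pixel" ([column, row] in pixels, amid what is visible of it).
The state is a dict: "t": time; "q": joint angles; "dq": joint speeds; "joint_torque": joint torques, N m; "tool_pos": TCP position; "orientation": TCP orientation; "force": force on the tool from outside, world axes, zero at the start; "wrist_torque": the same for the moment, N m; "opening": finger opening in m; "gripper_force": force on a finger pad.
Only numpy, scipy, OpenCV 4.12 (cv2) and the standard library are available. Lean on these libraries where they do the work, as an engineer would, in place of code of your own. Each camera call takes 0.05 s, during which the arm holds its last target. There are 200 camera calls.

### The job

Get the soup pot ready for the table: hang the ladle inside the pot by the sprung clip on its handle, anywhere clear of the pot's two side handles; push it down over the rolled rim until the clip snaps in under the rim, and press it firmly home, hard down on the rim, before you let go. Then put the lid on flat, with its slot around the ladle's handle. Do not use force enough to dent anything, do not shove the pot about, and leave the other things on the worktop alone.

Things in the scene. Friction and masses are not known exactly. Their poses are not given: they have to be found in the camera images.
- pot: Plain brushed-metal round pot, loose, 1.8 kg (slides at about 9 N sideways). Origin: centre of its underside, z up, all in mm. Inner wall upright at radius 70. The rim is rolled outward into a round bead: radius 70 to 78, top at z 110, underside at z 102. Two loop handles at +y and -y, z 80, out to y 105 and 34 either way along x: the clip does not fit there.
- pot_rim (a point): Centre of the pot's mouth, level with the top of the rim: 110 mm above the pot's origin.
- ladle: Plain brushed-metal ladle, 0.2 kg, standing on its flat-bottomed cup (diameter 56, height 42 mm), 148 tall. Origin: centre of the cup's underside, z up along the handle, +x towards handle and clip. The handle is an upright metal strap 14 wide (y), 4 thick; its outer face, x = 31, comes to lie against the inside of the pot's wall.
- ladle_grip (a point): Point to grasp, ladle frame (29.5, 0, 131): on the black grip at the top of the handle, 10 mm thick (x), 18 wide (y), from z 102 to 148.
- ladle_hook (a point): Ladle frame (35, 0, 94) mm: under the flat crown plate of the rim clip, a downward-open hook on the +x side of the strap, 14 wide. Fully home, this point is on top of the rim, 74 from the pot's axis and 110 above its origin, and the crown stops hard there. Press it down there with some 10 to 20 N; over 30 N is too hard.
- ladle_clip (a joint): Opening (rad) of the sprung leaf that bends over the crown's outer edge (x 48) and hangs to z 69 mm. Its bulge at z 84 leaves 5 to the strap; below, it flares to a mouth 12.5 wide at z 71. With the strap against the wall, pushed down with 5 to 10 N, it opens to about 0.25 over the bead, then snaps in under it and reads near 0, as at rest; only then does the crown land.
- lid: Plain brushed-metal round lid, diameter 158 mm, 0.28 kg, lying flat, handle up. Origin: centre of its underside, the edge of a locating skirt (radius 65, height 6) that drops into the pot's mouth, z up. The flange, underside z 6, lies on the rim when closed: origin then 104 above the pot's origin. It must pass over the ladle's handle, which stands 54 above the rim.
- lid_handle (a point): Lid frame (0, 0, 44) mm: centre of the lid's black bar handle, which lies along the lid's x, 70 long, 13 wide (y), 10 thick, on two posts 24 either side.
- lid_slot (a point): Lid frame (74, 0, 6) mm: middle of the open slot on the lid's +x side, cut from the edge in to radius 52, 27 wide at its inner end (21 at the tightest) and 40 at the edge. Lies at the ladle's hook when the lid is on.
- tin_tomato: Bystander: tall tin, 75 across, 110 high; origin at its underside. Not to be moved.
- garlic: Bystander: garlic bulb, 60 across, 58 high. Not to be moved.
- mug_tea: Bystander: two-tone mug, 88 across, 89 high. Not to be moved.
- salt_shaker: Bystander: salt shaker, 44 across, 90 high. Not to be moved.
- pepper_mill: Bystander: wooden pepper mill, 58 across, 170 high. Not to be moved.
- jar_coffee: Bystander: glass jar with a lid, 66 across, 88 high. Not to be moved.

How it is judged:
On the way, in this order (a step that is already met when the one before it is completed fails the run):
1. The ladle hangs inside the pot, its clip snapped in under the rim and pressed fully home (crown held down on the rim with more than 8 N), before the lid is on (z of ladle_hook in the frame of pot between 0.106 and 0.1125 m and horizontal distance between ladle_hook and pot_rim between 0.068 and 0.08 m and horizontal distance between ladle and pot_rim below 0.055 m and value of joint ladle_clip below 0.15 rad and angle between ladle's own z axis and vertical below 0.15 rad and contact force between ladle and pot above 8 N and horizontal distance between lid and pot_rim above 0.05 m), for 0.2 s.
2. The lid lies flat on the rim with its slot around the ladle's handle (horizontal distance between lid and pot_rim below 0.008 m and z of lid in the frame of pot between 0.1 and 0.107 m and angle between lid's own z axis and vertical below 0.04 rad and horizontal distance between lid_slot and ladle_hook below 0.018 m), for 0.2 s.
At the end, for the whole second after the job is handed in: Ladle upright (0.15 rad), cup inside the pot, clip crown within 2.5 mm of the rim, leaf snapped under it (below 0.15 rad). Lid flat (0.04 rad) on the rim within 3 mm, centred within 8 mm, slot around the ladle handle. Pot upright, all at rest (all of step 2 and z of ladle_hook in the frame of pot between 0.106 and 0.1125 m and horizontal distance between ladle_hook and pot_rim between 0.068 and 0.08 m and horizontal distance between ladle and pot_rim below 0.055 m and value of joint ladle_clip below 0.15 rad and angle between ladle's own z axis and vertical below 0.15 rad and angle between pot's own z axis and vertical below 0.03 rad and linear speed of each of pot, ladle, lid below 0.02 m/s); the robot touches nothing.
It fails at once if The ladle is pushed against the pot with more than 30 N (contact force between ladle and pot above 30 N).
It fails at once if The lid is banged or pressed on the pot with more than 30 N (contact force between lid and pot above 30 N).
It fails at once if The pot is shoved more than 30 mm or tipped (distance of pot from where it was at the start of the episode above 0.03 m or angle between pot's own z axis and vertical above 0.15 rad).
It fails at once if Another thing on the worktop is moved by more than 25 mm (distance of any of tin_tomato, garlic, mug_tea, salt_shaker, pepper_mill, jar_coffee from where it was at the start of the episode above 0.025 m).
It also fails if it takes over 67 s, if anything falls off the work surface, if the arm or the gripper's body presses on something with over 40 N, if the wrist force passes 120 N, or if a joint passes its speed limit or range.

## Working session

There is one attempt and no reset: what is moved stays moved. The work goes in short steps, Python scripts to look and compute and a tool call to move; the robot and the scene stay as the last step left them, time stands still between calls to the robot, and variables do not carry over. Pictures are saved under pics/ and viewed, at most 10 in all, crops included, and the job is handed in when it is done.

Besides the shell and the picture viewer there is one more tool, called by a JSON object that holds its "fn" and its "kwargs", one argument or row to a line. carry_out: Moves the arm, as the interface text tells. Its arguments: {"type":"object","properties":{"rows":{"type":"array"},"jaw":{"type":"number"},"force":{"type":"number"}},"required":["rows"]}

```bash
ls; mkdir -p pics; python3 - <<'E'
from plant import robot
import cv2,numpy as np
s=robot.read_state();print(s);print(robot.grip_depth)
ims={}
for c in["side","top","wrist"]:
    m=robot.camera_model(c);print(c,{k:np.round(v,4).tolist() for k,v in m.items()})
    ims[c]=robot.read_camera(c);cv2.imwrite(f"pics/{c}0.png",ims[c][:,:,::-1])
for c in["side","top"]:
  for n in["pot","ladle","lid","ladle_grip","ladle_hook","lid_handle","lid_slot","pot_rim","tin_tomato","garlic","mug_tea","salt_shaker","pepper_mill","jar_coffee"]:
    try:
      for d in robot.outline_of(c,n)[:2]: 
        p=d["pixels"];r,q=np.nonzero(p);print(c,n,round(d["conf"],2),np.round(d["pixel"]),p.sum(),q.min(),q.max(),r.min(),r.max())
    except Exception as e: print(c,n,e)
print(robot.read_state()["t"])
E
```

```text
pics
{'t': 0.0, 'q': array([-1.29341315e+00,  1.31163254e-01,  1.48930706e+00, -2.53986540e-05,
        1.52297661e+00, -8.54096456e-02]), 'dq': array([ 1.50120998e-04, -4.27217144e-04, -1.65117739e-03,  6.89727766e-05,
       -2.41856223e-04,  1.44851395e-03]), 'joint_torque': array([-3.72037484e-04, -5.59848726e+01, -4.91762638e+01,  7.67915184e-02,
        3.59352725e-02, -1.54548229e-04]), 'tool_pos': array([ 0.21277971, -0.56038548,  0.21757094]), 'orientation': array([-3.08823428e+00, -5.66422893e-01,  3.18628419e-04]), 'force': array([0.48578613, 1.28806587, 0.17540668]), 'wrist_torque': array([ 0.01720613, -0.04031135, -0.03940899]), 'gripper_force': 0.0, 'opening': 0.09284055510069614}
0.0188
side {'fx': 460.1546, 'fy': 460.1546, 'cx': 279.7522, 'cy': 208.3508, 'R': [[-0.8393, 0.5437, -0.0023], [0.3332, 0.5111, -0.7923], [-0.4296, -0.6658, -0.6101]], 't': [0.5394, -0.0348, 1.3721]}
top {'fx': 418.7752, 'fy': 418.7752, 'cx': 280.455, 'cy': 203.9133, 'R': [[0.007, -1.0, 0.0027], [-0.9836, -0.0073, -0.1805], [0.1805, -0.0014, -0.9836]], 't': [-0.1255, 0.5644, 0.9953]}
wrist {'f
[... 1368 characters left out ...]
 [191. 233.] 540 180 203 215 248
top lid_handle 0.85 [358. 256.] 2887 329 391 226 287
top lid_slot 0.69 [359. 258.] 2801 330 390 226 287
top lid_slot 0.62 [263. 236.] 3759 222 307 203 269
top pot_rim 0.92 [263. 237.] 3781 221 306 203 270
top pot_rim 0.29 [272. 159.] 252 265 279 147 167
top tin_tomato 0.94 [339. 154.] 1023 321 355 137 176
top tin_tomato 0.51 [187. 154.] 756 169 203 136 171
top garlic 0.71 [322. 289.] 393 308 330 277 298
top mug_tea 0.6 [382. 158.] 1135 366 402 135 177
top mug_tea 0.33 [322. 289.] 376 308 329 277 298
top salt_shaker 0.57 [273. 158.] 306 264 281 146 167
top salt_shaker 0.22 [264. 236.] 3802 222 307 203 269
top jar_coffee 0.8 [225. 159.] 720 211 238 144 176
1.55
```

```bash
python3 - <<'E'
import cv2
t=cv2.imread("pics/top0.png")[110:320,150:420];s=cv2.imread("pics/side0.png")[150:350,150:420]
cv2.imwrite("pics/tc.png",cv2.resize(t,None,fx=2.8,fy=2.8,interpolation=cv2.INTER_CUBIC))
cv2.imwrite("pics/sc.png",cv2.resize(s,None,fx=2.8,fy=2.8,interpolation=cv2.INTER_CUBIC))
E
```

```text
(no output)
```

View pics/tc.png

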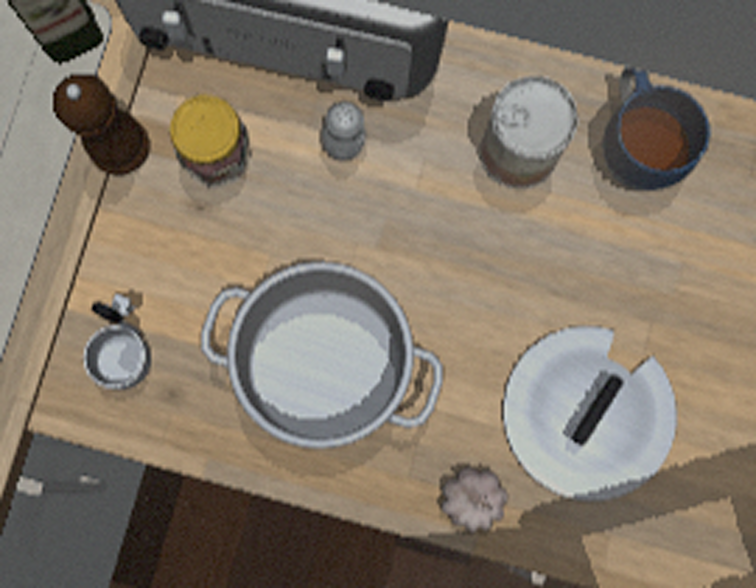

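View pics/sc.png

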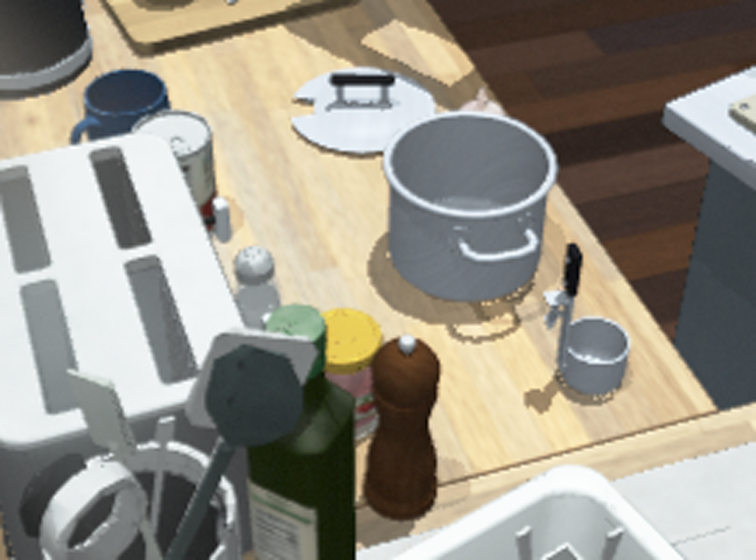

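The top view shows the ladle (192,237), the pot (264,236) and the lid (360,257) with its slot to the upper right. The pot's handles lie left and right; garlic sits near (319,288). Next I turn these into positions.

```bash
cat > h.py <<'E'
from plant import robot
import numpy as np
from scipy.spatial.transform import Rotation as Ro
def ray(c,u,v):
    m=robot.camera_model(c)
    if c!="wrist":
        R=np.array(m["R"]);d=np.array([(u-m["cx"])/m["fx"],(v-m["cy"])/m["fy"],1]);return -R.T@m["t"],R.T@d
    a=np.array([u-m["cx"],v-m["cy"]]);r=np.hypot(*a);th=r/m["fx"];d=np.array([*(a/r*np.sin(th)),np.cos(th)])
    s=robot.read_state();T=Ro.from_rotvec(s["orientation"]);M=np.array(m["mount"])
    return T.apply(M[:3,3])+s["tool_pos"],T.apply(M[:3,:3]@d)
def at(c,u,v,z):
    o,d=ray(c,u,v);return (o+d*(z-o[2])/d[2])
def proj(c,X):
    m=robot.camera_model(c)
    if c!="wrist":
        p=np.array(m["R"])@X+m["t"];return np.array([m["fx"]*p[0]/p[2]+m["cx"],m["fy"]*p[1]/p[2]+m["cy"]])
    s=robot.read_state();T=Ro.from_rotvec(s["orientation"]);M=np.array(m["mount"])
    p=M[:3,:3].T@(T.inv().apply(np.array(X)-s["tool_pos"])-M[:3,3]);th=np.arctan2(np.hypot(p[0],p[1]),p[2]);k=np.hypot(p[0],p[1])
    return np.array([m["cx"]+m["fx"]*th*p[0]/k,m["cy"]+m["fx"]*th*p[1]/k])
E
python3 - <<'E'
from h import *
for n,x,y,z in [("cuprim",117,357,.042),("griptop",108,310,.14),("clip",125,303,.09),("pot L",228,353,.108),("pot R",412,353,.108),("pot T",320,262,.108),("pot B",320,445,.108),("hL",205,332,.08),("hR",438,390,.08),
 ("lid L",504,411,.007),("lid R",676,411,.007),("lidT",589,326,.007),("lidB",589,497,.007),("bar a",574,437,.05),("bar b",614,381,.05),("slot",632,352,.007),("garlic",474,497,.03),("salt",343,130,.08),("mill",120,160,.0),("milltop",75,92,.17),("jar",207,130,.088),("tin",535,115,.11)]:
    print(n,np.round(at("top",150+x/2.8,110+y/2.8,z)[:2],4))
E
```

```text
cuprim [0.4805 0.0983]
griptop [0.5088 0.0867]
clip [0.522  0.0835]
pot L [ 0.4779 -0.0077]
pot R [ 0.479  -0.1608]
pot T [ 0.5555 -0.0831]
pot B [ 0.4028 -0.0853]
hL [0.4988 0.0158]
hR [ 0.4506 -0.1841]
lid L [ 0.4373 -0.2487]
lid R [ 0.4385 -0.4055]
lidT [ 0.5159 -0.3283]
lidB [ 0.3611 -0.3241]
bar a [ 0.4128 -0.3042]
bar b [ 0.4618 -0.3406]
slot [ 0.4921 -0.3672]
garlic [ 0.3607 -0.2185]
salt [ 0.6797 -0.1008]
mill [0.6727 0.1128]
milltop [0.6828 0.1152]
jar [0.6764 0.0186]
tin [ 0.6854 -0.2668]
```

```bash
cat >> h.py <<'E'
def rel(pos,yaw_deg):
    "shift (mm, tool axes) and turn (deg rotvec) from the measured pose to TCP pos, tool down, tool y on azimuth yaw (mod 180)"
    s=robot.read_state();T=Ro.from_rotvec(s["orientation"]);out=[]
    for k in(0,180):
        a=np.radians(yaw_deg+k);y=np.array([np.cos(a),np.sin(a),0]);z=np.array([0,0,-1.]);x=np.cross(y,z)
        out.append((T.inv()*Ro.from_matrix(np.c_[x,y,z])).as_rotvec(degrees=True))
    print("t",s["t"],"pos",np.round(s["tool_pos"],4),"q6",round(s["q"][5],3),"F",np.round(s["force"],1))
    print("shift mm",np.round(T.inv().apply(np.array(pos)-s["tool_pos"])*1e3,1),"turns",*[np.round(o,1) for o in out])
    y=T.apply([0,1,0]);print("tool y azimuth",round(np.degrees(np.arctan2(y[1],y[0])),1))
E
python3 - <<'E'
from h import *
rel([.508,.087,.22],-22)
E
```

```text
t 1.55 pos [ 0.213  -0.5609  0.2186] q6 -0.085 F [-0.   0.8  0. ]
shift mm [ 505.8 -501.1   -1.4] turns [  0.   -0.  -47.2] [ -0.   -0.  132.8]
tool y azimuth -69.2
```

{"fn": "carry_out", "kwargs": {
  "rows": [
    [0.042,-0.042,0,0,0,-4],
    [0.084,-0.084,0,0,0,-8],
    [0.126,-0.125,0,0,0,-12],
    [0.168,-0.167,0,0,0,-16],
    [0.21,-0.208,0,0,0,-20],
    [0.252,-0.25,0,0,0,-24],
    [0.294,-0.292,0,0,0,-28],
    [0.336,-0.333,0,0,0,-32],
    [0.378,-0.375,0,0,0,-36],
    [0.42,-0.417,0,0,0,-40],
    [0.462,-0.459,0,0,0,-44],
    [0.504,-0.5,0,0,0,-47]
  ],
  "jaw": 0
}}

```text
t: 3.05
tool_pos: [0.5073, 0.0874, 0.219]
orientation: [2.605, 1.755, 0.001]
force: [1.1, -1.3, 1.0]
opening: 0.0929
gripper_force: 0.0
```

{"fn": "carry_out", "kwargs": {
  "rows": [
    [0,0,0,0,0,0],
    [0,0,0,0,0,0],
    [0,0,0,0,0,0],
    [0,0,0,0,0,0]
  ]
}}

```text
t: 3.55
tool_pos: [0.5066, 0.0842, 0.2189]
orientation: [2.609, 1.749, 0.001]
force: [-0.5, -0.9, -0.5]
opening: 0.093
gripper_force: 0.0
```

```bash
python3 - <<'E'
from h import *
import cv2
rel([.508,.087,.22],-22)
im=robot.read_camera("wrist")
ov=im[:,:,::-1].copy()
for n in("ladle","pot"):
    for d in robot.outline_of("wrist",n)[:1]:
        p=d["pixels"];r,q=np.nonzero(p);print(n,d["conf"],d["pixel"],q.min(),q.max(),r.min(),r.max())
for X in([.4805,.0983,.042],[.5088,.0867,.148]):
    u=proj("wrist",X);print(u);cv2.circle(ov,tuple(int(a) for a in np.round(u)),2,(0,0,255),-1)
cv2.imwrite("pics/w1.png",cv2.resize(ov,(800,600)))
E
```

```text
t 3.55 pos [0.5066 0.0842 0.2189] q6 0.455 F [-0.5 -0.9 -0.5]
shift mm [ 3.1  0.2 -1.1] turns [ 0.  -0.  -0.3] [ -0.   -0.  179.7]
tool y azimuth -22.3
ladle 0.97 [262.7, 190.5] 232 304 156 219
pot 0.64 [313.0, 308.5] 249 386 256 374
[256.33849298 190.19797167]
[284.51052135 219.47553102]
```

View pics/w1.png

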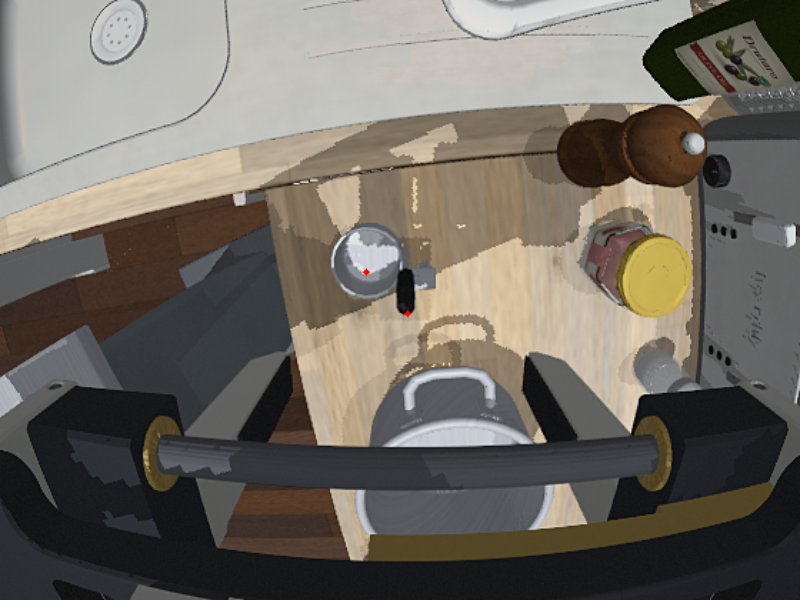

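The ladle is in plain view: cup rim centre (367,262), black grip running from (405,270) down to its top at (406,311) in this 800-px picture. Both lie slightly above my projections, so I correct.

```bash
python3 - <<'E'
from h import *
k=.7
c=at("wrist",367.5*k,262.5*k,.042);g=at("wrist",405.5*k,307*k,.148);g2=at("wrist",405.5*k,291*k,.127)
print(c,g,g2);d=(g2-c)[:2];print(np.hypot(*d),np.degrees(np.arctan2(d[1],d[0])))
cl=at("wrist",424*k,277*k,.096);d=(cl-c)[:2];print(cl,np.hypot(*d),np.degrees(np.arctan2(d[1],d[0])))
# top camera, same points
c2=at("top",150+117/2.8,110+357/2.8,.042);print(c2)
E
```

```text
[0.48425606 0.10447578 0.042     ] [0.5097259  0.09029002 0.148     ] [0.51097208 0.09342015 0.127     ]
0.02891319775902067 -22.48076543273739
[0.52235616 0.09002879 0.096     ] 0.04074718554129702 -20.765979638180728
[0.48054622 0.09831119 0.042     ]
```

```bash
python3 - <<'E'
from h import *
rel([.5105,.0915,.112],-22)
E
```

```text
t 3.7 pos [0.5067 0.0847 0.2189] q6 0.455 F [ 0.5  0.3 -0.1]
shift mm [  7.7   0.9 106.9] turns [ 0.  -0.  -0.3] [ -0.   -0.  179.7]
tool y azimuth -22.3
```

{"fn": "carry_out", "kwargs": {
  "rows": [
    [0.0075,0.001,0.01,0,0,0],
    [0.0075,0.001,0.04,0,0,0],
    [0.0075,0.001,0.07,0,0,0],
    [0.0075,0.001,0.095,0,0,0],
    [0.0075,0.001,0.107,0,0,0],
    [0.0075,0.001,0.107,0,0,0]
  ]
}}

```text
t: 4.45
tool_pos: [0.5098, 0.092, 0.1106]
orientation: [-2.607, -1.751, 0.003]
force: [0.5, 0.3, 0.8]
opening: 0.0931
gripper_force: 0.0
```

{"fn": "carry_out", "kwargs": {
  "rows": [
    [0,0,0,0,0,0],
    [0,0,0,0,0,0],
    [0,0,0,0,0,0],
    [0,0,0,0,0,0],
    [0,0,0,0,0,0],
    [0,0,0,0,0,0],
    [0,0,0,0,0,0],
    [0,0,0,0,0,0],
    [0,0,0,0,0,0],
    [0,0,0,0,0,0]
  ],
  "jaw": 255,
  "force": 45
}}

```text
t: 5.7
tool_pos: [0.51, 0.092, 0.1117]
orientation: [-2.607, -1.752, 0.001]
force: [-2.7, 0.9, 2.7]
opening: 0.0098
gripper_force: 45.0
```

{"fn": "carry_out", "kwargs": {
  "rows": [
    [0,0,-0.01,0,0,0],
    [0,0,-0.04,0,0,0],
    [0,0,-0.08,0,0,0],
    [0,0,-0.12,0,0,0],
    [0,0,-0.15,0,0,0],
    [-0.02,0.011,-0.16,0,0,0],
    [-0.055,0.03,-0.16,0,0,0],
    [-0.095,0.052,-0.16,0,0,0],
    [-0.135,0.074,-0.16,0,0,0],
    [-0.165,0.091,-0.16,0,0,0],
    [-0.175,0.096,-0.16,0,0,0],
    [-0.175,0.096,-0.16,0,0,0]
  ]
}}

```text
t: 7.2
tool_pos: [0.5332, -0.1066, 0.2717]
orientation: [-2.609, -1.75, -0.0]
force: [-1.0, -0.1, -2.7]
opening: 0.0099
gripper_force: 45.0
```

```bash
python3 - <<'E'
from h import *
import cv2
rel([.534,-.106,.27],-22)
im=robot.read_camera("wrist");ov=im[:,:,::-1].copy()
s=robot.read_state();T=Ro.from_rotvec(s["orientation"])
for a in range(0,360,15):
    X=np.array([.479+.074*np.cos(np.radians(a)),-.084+.074*np.sin(np.radians(a)),.11])
    cv2.circle(ov,tuple(int(b) for b in np.round(proj("wrist",X))),1,(0,0,255),-1)
np.save("w2.npy",im);cv2.imwrite("pics/w2.png",cv2.resize(ov,(800,600)))
E
```

```text
t 7.2 pos [ 0.5332 -0.1066  0.2717] q6 0.097 F [-1.  -0.1 -2.7]
shift mm [0.8 0.6 1.7] turns [-0.  -0.  -0.3] [ -0.    0.  179.7]
tool y azimuth -22.3
```

View pics/w2.png

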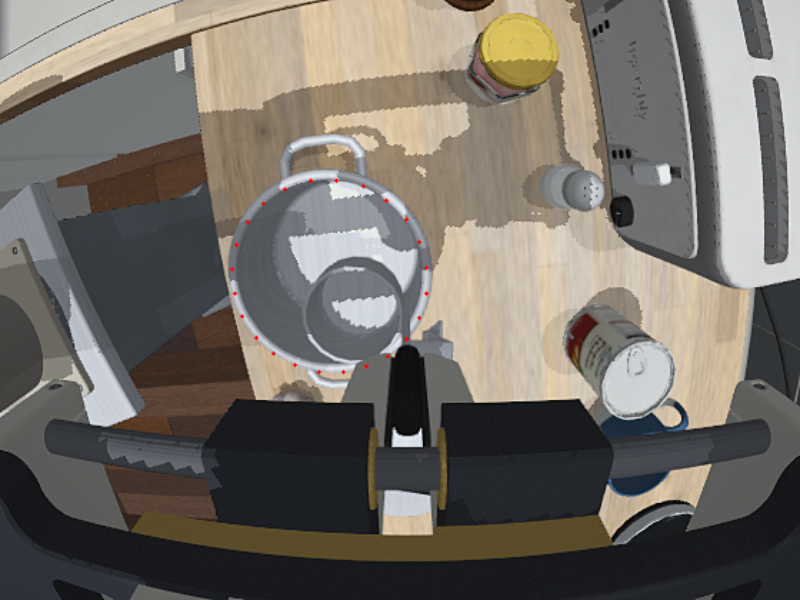

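{"fn": "carry_out", "kwargs": {
  "rows": [
    [0.0015,0,0.01,0,0,0],
    [0.0015,0,0.04,0,0,0],
    [0.0015,0,0.075,0,0,0],
    [0.0015,0,0.1,0,0,0],
    [0.0015,0,0.11,0,0,0],
    [0.0015,0.003,0.11,0,0,0],
    [0.0015,0.005,0.11,0,0,0],
    [0.0015,0.005,0.11,0,0,0]
  ]
}}

```text
t: 8.25
tool_pos: [0.5394, -0.1071, 0.163]
orientation: [2.606, 1.751, 0.002]
force: [0.1, -0.6, -2.1]
opening: 0.0095
gripper_force: 45.0
```

{"fn": "carry_out", "kwargs": {
  "rows": [
    [0,0.001,0,0,0,0],
    [0,0.002,0,0,0,0],
    [0,0.002,0,0,0,0]
  ]
}}

```text
t: 8.62
tool_pos: [0.5403, -0.1077, 0.1617]
orientation: [2.608, 1.752, 0.0]
force: [-0.4, -0.3, -2.2]
opening: 0.0098
gripper_force: 45.0
```

{"fn": "carry_out", "kwargs": {
  "rows": [
    [0,0.001,0,0,0,0],
    [0,0.001,0,0,0,0]
  ]
}}

```text
t: 8.88
tool_pos: [0.5412, -0.108, 0.1616]
orientation: [-2.608, -1.752, 0.0]
force: [-0.5, 0.1, -3.1]
opening: 0.0099
gripper_force: 45.0
```

{"fn": "carry_out", "kwargs": {
  "rows": [
    [0,0.001,0,0,0,0],
    [0,0.001,0,0,0,0]
  ]
}}

```text
t: 9.12
tool_pos: [0.542, -0.1083, 0.1616]
orientation: [-2.608, -1.752, 0.0]
force: [-1.2, -0.0, -2.3]
opening: 0.0097
gripper_force: 45.0
```

{"fn": "carry_out", "kwargs": {
  "rows": [
    [0,0.001,0,0,0,0],
    [0,0.001,0,0,0,0]
  ]
}}

```text
t: 9.38
tool_pos: [0.5423, -0.1084, 0.1615]
orientation: [-2.606, -1.751, 0.002]
force: [-5.3, 2.4, 1.6]
opening: 0.0101
gripper_force: 45.0
```

{"fn": "carry_out", "kwargs": {
  "rows": [
    [0,0.001,0,0,0,0],
    [0,0.001,0,0,0,0]
  ]
}}

```text
t: 9.62
tool_pos: [0.5426, -0.1085, 0.1615]
orientation: [-2.605, -1.751, 0.003]
force: [-8.0, 3.4, 4.0]
opening: 0.0093
gripper_force: 45.0
```

{"fn": "carry_out", "kwargs": {
  "rows": [
    [0,-0.0025,0,0,0,0],
    [0,-0.0025,0.004,0,0,0],
    [0,-0.0025,0.008,0,0,0],
    [0,-0.0025,0.012,0,0,0],
    [0,-0.0025,0.015,0,0,0],
    [0,-0.0025,0.015,0,0,0]
  ]
}}

```text
t: 10.38
tool_pos: [0.5415, -0.1082, 0.1462]
orientation: [-2.607, -1.752, 0.001]
force: [-0.5, -0.1, -2.8]
opening: 0.0098
gripper_force: 45.0
```

{"fn": "carry_out", "kwargs": {
  "rows": [
    [0,0.0005,0.001,0,0,0],
    [0,0.001,0.002,0,0,0],
    [0,0.001,0.003,0,0,0],
    [0,0.001,0.004,0,0,0]
  ]
}}

```text
t: 10.88
tool_pos: [0.5422, -0.1084, 0.1425]
orientation: [-2.607, -1.752, 0.001]
force: [-4.7, 2.3, 0.8]
opening: 0.0097
gripper_force: 45.0
```

{"fn": "carry_out", "kwargs": {
  "rows": [
    [0,0,0.001,0,0,0],
    [0,0,0.002,0,0,0],
    [0,0,0.003,0,0,0],
    [0,0,0.004,0,0,0],
    [0,0,0.004,0,0,0]
  ]
}}

```text
t: 11.5
tool_pos: [0.5421, -0.1083, 0.1385]
orientation: [-2.607, -1.752, 0.001]
force: [-5.3, 2.7, 0.5]
opening: 0.0096
gripper_force: 45.0
```

{"fn": "carry_out", "kwargs": {
  "rows": [
    [0,0,0.001,0,0,0],
    [0,0,0.002,0,0,0],
    [0,0,0.002,0,0,0]
  ]
}}

```text
t: 11.88
tool_pos: [0.5423, -0.1083, 0.1377]
orientation: [-2.607, -1.752, 0.0]
force: [-7.9, 2.9, 9.2]
opening: 0.0098
gripper_force: 45.0
```

{"fn": "carry_out", "kwargs": {
  "rows": [
    [0,0,0.001,0,0,0],
    [0,0,0.002,0,0,0],
    [0,0,0.002,0,0,0]
  ]
}}

```text
t: 12.25
tool_pos: [0.5423, -0.1083, 0.1353]
orientation: [-2.607, -1.752, 0.0]
force: [-7.9, 4.0, 6.7]
opening: 0.01
gripper_force: 45.0
```

{"fn": "carry_out", "kwargs": {
  "rows": [
    [0,-0.0005,0.001,0,0,0],
    [0,-0.0005,0.002,0,0,0],
    [0,-0.0005,0.003,0,0,0],
    [0,-0.0005,0.003,0,0,0]
  ]
}}

```text
t: 12.75
tool_pos: [0.5421, -0.1082, 0.1321]
orientation: [-2.608, -1.752, -0.0]
force: [-4.5, 2.7, 3.2]
opening: 0.0099
gripper_force: 45.0
```

{"fn": "carry_out", "kwargs": {
  "rows": [
    [0,0,0.001,0,0,0],
    [0,0,0.002,0,0,0],
    [0,0,0.002,0,0,0]
  ]
}}

```text
t: 13.12
tool_pos: [0.5421, -0.1082, 0.1299]
orientation: [-2.608, -1.752, -0.0]
force: [-4.2, 2.2, 3.2]
opening: 0.0095
gripper_force: 45.0
```

{"fn": "carry_out", "kwargs": {
  "rows": [
    [0,0,0.001,0,0,0],
    [0,0,0.002,0,0,0],
    [0,0,0.002,0,0,0]
  ]
}}

```text
t: 13.5
tool_pos: [0.542, -0.1083, 0.1276]
orientation: [-2.608, -1.752, 0.0]
force: [-4.1, 2.2, 1.7]
opening: 0.01
gripper_force: 45.0
```

{"fn": "carry_out", "kwargs": {
  "rows": [
    [0,0,0.0005,0,0,0],
    [0,0,0.001,0,0,0],
    [0,0,0.001,0,0,0]
  ]
}}

```text
t: 13.88
tool_pos: [0.5421, -0.1084, 0.1275]
orientation: [2.608, 1.752, 0.0]
force: [-8.8, 2.1, 7.7]
opening: 0.0102
gripper_force: 45.0
```

{"fn": "carry_out", "kwargs": {
  "rows": [
    [0,0,0.0005,0,0,0],
    [0,0,0.001,0,0,0],
    [0,0,0.001,0,0,0]
  ]
}}

```text
t: 14.25
tool_pos: [0.5423, -0.1084, 0.1274]
orientation: [2.607, 1.752, 0.001]
force: [-9.9, 4.2, 14.4]
opening: 0.0099
gripper_force: 45.0
```

{"fn": "carry_out", "kwargs": {
  "rows": [
    [0,-0.0005,0,0,0,0],
    [0,-0.0005,0,0,0,0],
    [0,-0.0005,0,0,0,0],
    [0,-0.0005,0,0,0,0]
  ]
}}

```text
t: 14.75
tool_pos: [0.5421, -0.1084, 0.1275]
orientation: [2.607, 1.751, 0.001]
force: [-8.5, 2.8, 14.2]
opening: 0.01
gripper_force: 45.0
```

{"fn": "carry_out", "kwargs": {
  "rows": [
    [0,-0.0008,-0.001,0,0,0],
    [0,-0.0008,-0.001,0,0,0]
  ]
}}

```text
t: 15.0
tool_pos: [0.5419, -0.1083, 0.1276]
orientation: [2.606, 1.751, 0.002]
force: [-1.1, 1.0, 5.6]
opening: 0.0096
gripper_force: 45.0
```

{"fn": "carry_out", "kwargs": {
  "rows": [
    [0,0,0,0,0,0],
    [0,0,0,0,0,0],
    [0,0,0,0,0,0],
    [0,0,0,0,0,0],
    [0,0,0,0,0,0]
  ],
  "jaw": 60
}}

```text
t: 15.62
tool_pos: [0.5409, -0.1079, 0.1266]
orientation: [-2.608, -1.752, 0.0]
force: [0.5, 0.5, -0.6]
opening: 0.0548
gripper_force: 0.0
```

{"fn": "carry_out", "kwargs": {
  "rows": [
    [0,0,-0.01,0,0,0],
    [0,0,-0.04,0,0,0],
    [0,0,-0.08,0,0,0],
    [0,0,-0.11,0,0,0],
    [0,0,-0.12,0,0,0],
    [-0.02,0,-0.12,0,0,0],
    [-0.04,0,-0.12,0,0,0],
    [-0.04,0,-0.12,0,0,0]
  ]
}}

```text
t: 16.62
tool_pos: [0.5243, -0.1467, 0.2451]
orientation: [-2.609, -1.747, 0.003]
force: [-0.3, -0.7, 0.1]
opening: 0.0709
gripper_force: 0.0
```

```bash
python3 - <<'E'
from h import *
import cv2
s=robot.read_state();print(s["tool_pos"],s["t"])
im=robot.read_camera("wrist");ov=im[:,:,::-1].copy()
az=np.radians(-22.3);d=np.array([np.cos(az),np.sin(az)])
P=np.array([.5421,-.1084])-d*.0685 # pot centre by contact
print(P)
for a in range(0,360,15):
    X=np.array([*(P+.074*np.array([np.cos(np.radians(a)),np.sin(np.radians(a))])),.11])
    cv2.circle(ov,tuple(int(b) for b in np.round(proj("wrist",X))),1,(0,0,255),-1)
for r,z in((.0685,.164),(.0685,.145),(.074,.112)):
    cv2.circle(ov,tuple(int(b) for b in np.round(proj("wrist",[*(P+r*d),z]))),1,(0,255,0),-1)
cv2.imwrite("pics/w3.png",cv2.resize(ov,(800,600),interpolation=cv2.INTER_CUBIC))
rel([.438,-.327,.25],-36.5+90)
E
```

```text
[ 0.52429226 -0.14670053  0.24509351] 16.625
[ 0.47872313 -0.08240725]
t 16.675 pos [ 0.5247 -0.1459  0.2453] q6 0.025 F [0.5 0.2 1. ]
shift mm [-200.5  -11.4   -4.7] turns [ -0.1  -0.1 -75.8] [-1.000e-01  1.000e-01  1.042e+02]
tool y azimuth -22.3
```

View pics/w3.png

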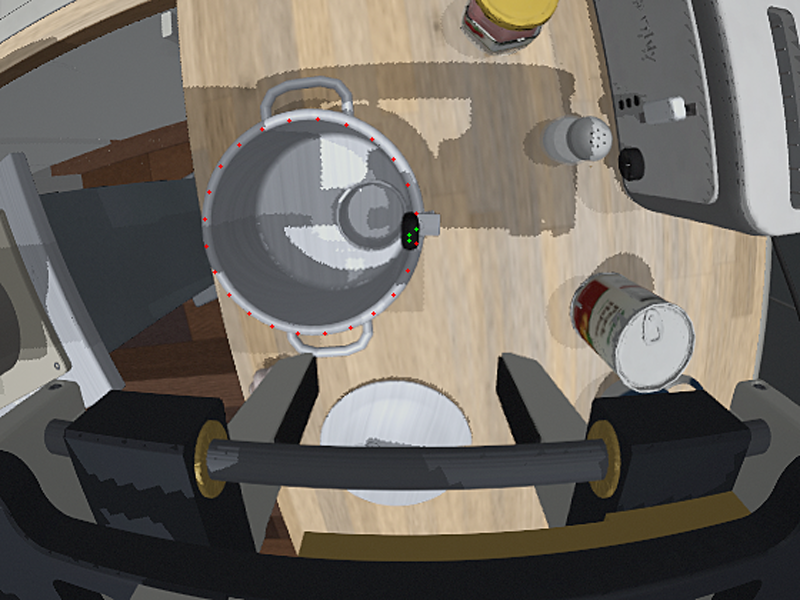

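The ladle hangs upright with its clip on the rim (grip at (411,231)), opposite neither handle; the pot rim matches my projected circle within about 2 mm. Now I go over the lid, with the camera on the slot side.

{"fn": "carry_out", "kwargs": {
  "rows": [
    [-0.017,-0.001,0,0,0,9],
    [-0.034,-0.002,0,0,0,18],
    [-0.051,-0.003,0,0,0,27],
    [-0.068,-0.004,0,0,0,36],
    [-0.085,-0.005,0,0,0,45],
    [-0.102,-0.006,0,0,0,54],
    [-0.119,-0.007,0,0,0,63],
    [-0.136,-0.008,0,0,0,72],
    [-0.153,-0.009,0,0,0,81],
    [-0.17,-0.01,0,0,0,90],
    [-0.187,-0.011,0,0,0,98],
    [-0.2,-0.011,0,0,0,104]
  ],
  "jaw": 0
}}

```text
t: 18.18
tool_pos: [0.4395, -0.3261, 0.2459]
orientation: [-2.983, 0.983, 0.002]
force: [-0.0, 1.0, -0.0]
opening: 0.093
gripper_force: 0.0
```

{"fn": "carry_out", "kwargs": {
  "rows": [
    [0,0,0,0,0,0],
    [0,0,0,0,0,0],
    [0,0,0,0,0,0],
    [0,0,0,0,0,0],
    [0,0,0,0,0,0]
  ]
}}

```text
t: 18.8
tool_pos: [0.4401, -0.3257, 0.2467]
orientation: [2.986, -0.975, 0.0]
force: [-0.2, -1.1, -0.1]
opening: 0.0931
gripper_force: 0.0
```

```bash
python3 - <<'E'
from h import *
import cv2
rel([.438,-.327,.025],-36.5-90)
im=robot.read_camera("wrist");ov=im[:,:,::-1].copy()
az=np.radians(-36.5);d=np.array([np.cos(az),np.sin(az)]);P=np.array([.438,-.327])
for a in range(0,360,15):
    X=np.array([*(P+.079*np.array([np.cos(np.radians(a)),np.sin(np.radians(a))])),.007])
    cv2.circle(ov,tuple(int(b) for b in np.round(proj("wrist",X))),1,(0,0,255),-1)
for r,z in((.035,.049),(-.035,.049),(.052,.007),(.079,.007)):
    cv2.circle(ov,tuple(int(b) for b in np.round(proj("wrist",[*(P+r*d),z]))),1,(0,255,0),-1)
cv2.imwrite("pics/w4.png",cv2.resize(ov,(800,600),interpolation=cv2.INTER_CUBIC))
E
```

```text
t 18.8 pos [ 0.4401 -0.3257  0.2467] q6 1.471 F [-0.2 -1.1 -0.1]
shift mm [ -1.    2.3 221.7] turns [ 0.  -0.   0.3] [   0.     0.  -179.7]
tool y azimuth -126.2
```

View pics/w4.png

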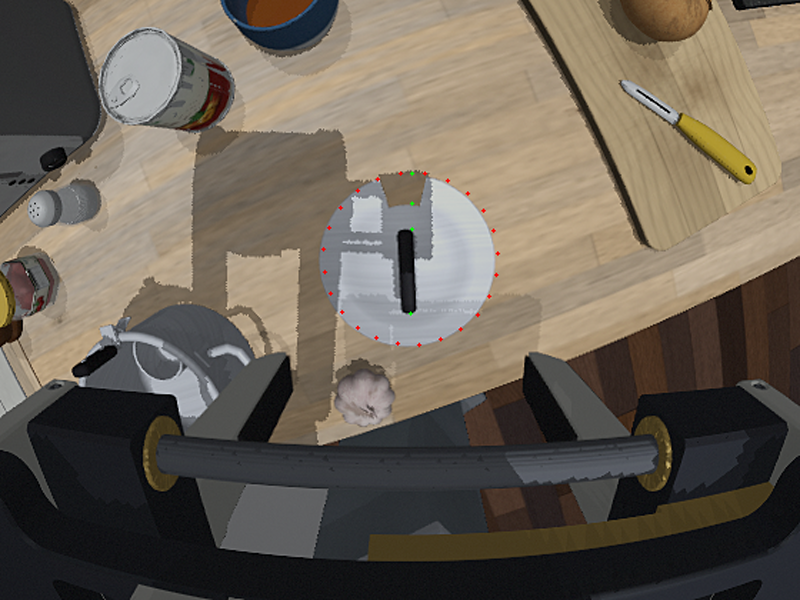

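The lid is seen in full: the bar runs from (404.5,230) to (408,313), the slot is at (405,190), the disc spans 320–495, and the garlic is at (365,398), just beyond the finger.

```bash
python3 - <<'E'
from h import *
k=.7
f=lambda u,v,z:at("wrist",u*k,v*k,z)[:2]
A=f(404.5,231,.049);B=f(408,312,.049);D=(f(320,260,.006)+f(495,260,.006)+f(407,173,.006)+f(407,346,.006))/2/2
S=f(405,174,.007);Si=f(404,206,.007)
print(A,B,(A+B)/2,np.linalg.norm(A-B),D,S,Si)
for a,b in((B,A),(D,S),(D,Si)):
    d=a-b;print(np.degrees(np.arctan2(*(b-a)[::-1])),np.linalg.norm(d)) 
c=((A+B)/2+D)/2
rel([*c,.025],-126.5)
d=np.radians(-126.2);y=np.array([np.cos(d),np.sin(d)])
g=f(365,398,.03);print("garlic in tool-y",(g-c)@y,"x",(g-c)@[-y[1],y[0]])
E
```

```text
[ 0.46725807 -0.34222762] [ 0.41157763 -0.30497179] [ 0.43941785 -0.3235997 ] 0.06699484087438924 [ 0.43962253 -0.32470361] [ 0.50336001 -0.36889663] [ 0.48118961 -0.35158083]
-33.78651833335374 0.06699484087438924
-34.735893383809525 0.07755958735914617
-32.88666168587959 0.04949957124669174
t 18.85 pos [ 0.4401 -0.3257  0.2467] q6 1.471 F [-0.3 -0.1 -0.2]
shift mm [ -1.4  -1.  221.7] turns [-0.  -0.   0.3] [   0.    -0.  -179.7]
tool y azimuth -126.2
garlic in tool-y -0.038947013925846694 x -0.12395862867366218
```

{"fn": "carry_out", "kwargs": {
  "rows": [
    [-0.0015,-0.001,0.02,0,0,-2],
    [-0.0015,-0.001,0.06,0,0,-2],
    [-0.0015,-0.001,0.11,0,0,-2],
    [-0.0015,-0.001,0.16,0,0,-2],
    [-0.0015,-0.001,0.2,0,0,-2],
    [-0.0015,-0.001,0.216,0,0,-2],
    [-0.0015,-0.001,0.221,0,0,-2],
    [-0.0015,-0.001,0.221,0,0,-2]
  ]
}}

```text
t: 19.85
tool_pos: [0.4401, -0.3249, 0.0268]
orientation: [3.002, -0.923, 0.003]
force: [-0.7, 0.9, 0.6]
opening: 0.0928
gripper_force: 0.0
```

{"fn": "carry_out", "kwargs": {
  "rows": [
    [0,0,0,0,0,0],
    [0,0,0,0,0,0],
    [0,0,0,0,0,0],
    [0,0,0,0,0,0],
    [0,0,0,0,0,0],
    [0,0,0,0,0,0],
    [0,0,0,0,0,0],
    [0,0,0,0,0,0],
    [0,0,0,0,0,0]
  ],
  "jaw": 255,
  "force": 35
}}

```text
t: 20.98
tool_pos: [0.4393, -0.3243, 0.0256]
orientation: [3.003, -0.924, 0.0]
force: [-0.6, 0.4, -0.5]
opening: 0.0128
gripper_force: 35.0
```

{"fn": "carry_out", "kwargs": {
  "rows": [
    [0,0,-0.01,0,0,0],
    [0,0,-0.04,0,0,0],
    [0,0,-0.09,0,0,0],
    [0,0,-0.14,0,0,0],
    [0,0,-0.18,0,0,0],
    [-0.01,-0.022,-0.19,0,0,-2],
    [-0.03,-0.065,-0.19,0,0,-4],
    [-0.054,-0.115,-0.19,0,0,-7],
    [-0.077,-0.165,-0.19,0,0,-10],
    [-0.094,-0.205,-0.19,0,0,-12],
    [-0.103,-0.222,-0.19,0,0,-12],
    [-0.103,-0.222,-0.19,0,0,-12]
  ]
}}

```text
t: 22.48
tool_pos: [0.4789, -0.0813, 0.2159]
orientation: [-3.083, 0.601, 0.0]
force: [-0.6, -1.0, -4.1]
opening: 0.0125
gripper_force: 35.0
```

{"fn": "carry_out", "kwargs": {
  "rows": [
    [0,0,0,0,0,0],
    [0,0,0,0,0,0],
    [0,0,0,0,0,0],
    [0,0,0,0,0,0]
  ]
}}

```text
t: 22.98
tool_pos: [0.4789, -0.0832, 0.2156]
orientation: [-3.082, 0.606, 0.0]
force: [0.4, -0.5, -3.4]
opening: 0.0125
gripper_force: 35.0
```

```bash
python3 - <<'E'
from h import *
import cv2
rel([.4787,-.0824,.2156],-22.3-90)
im=robot.read_camera("wrist");cv2.imwrite("w5.png",im[:,:,::-1])
ov=cv2.resize(im[60:270,180:390,::-1],None,fx=2.85,fy=2.85,interpolation=cv2.INTER_CUBIC)
az=np.radians(-22.3);d=np.array([np.cos(az),np.sin(az)]);n=np.array([-d[1],d[0]]);P=np.array([.4787,-.0824])
pt=lambda X,c:cv2.circle(ov,tuple(int(b) for b in np.round((proj("wrist",X)-[180,60])*2.85)),2,c,-1)
for r in(.0635,.0735):
  for q in(-.009,.009): pt([*(P+r*d+q*n),.164],(0,255,0))
s=robot.read_state();z=s["tool_pos"][2]-.0256+.006
C=s["tool_pos"][:2]
for r,w in((.052,.0135),(.079,.02)):
  for q in(-w,w): pt([*(C+r*d+q*n),z],(0,0,255))
cv2.imwrite("pics/w5.png",ov)
E
```

```text
t 22.975 pos [ 0.4789 -0.0832  0.2156] q6 1.682 F [ 0.4 -0.5 -3.4]
shift mm [-0.5 -0.6 -0. ] turns [-0.  0.  0.] [  -0.   -0. -180.]
tool y azimuth -112.3
```

View pics/w5.png

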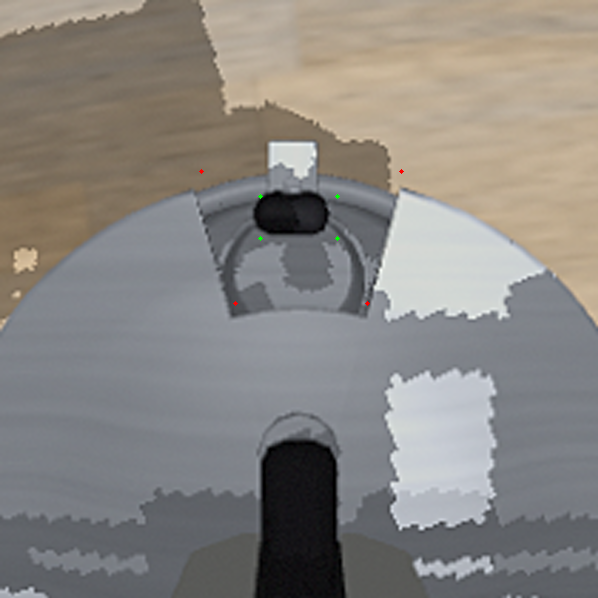

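The slot (inner corners (232,317) and (368,315), centre x≈300) faces the grip (253–328, centre x≈291). So the ladle lies about 2 mm to −tool y, and the lid sits about 3 mm back in the hand. I correct and come lower.

{"fn": "carry_out", "kwargs": {
  "rows": [
    [0.001,-0.0005,0,0,0,-0.5],
    [0.0025,-0.001,0.008,0,0,-0.9],
    [0.0025,-0.001,0.018,0,0,-0.9],
    [0.0025,-0.001,0.02,0,0,-0.9],
    [0.0025,-0.001,0.02,0,0,-0.9],
    [0.0025,-0.001,0.02,0,0,-0.9]
  ]
}}

```text
t: 23.78
tool_pos: [0.4818, -0.0828, 0.1959]
orientation: [3.087, -0.581, 0.001]
force: [0.1, -0.4, -3.8]
opening: 0.0128
gripper_force: 35.0
```

```bash
python3 - <<'E'
from h import *
import cv2
im=robot.read_camera("wrist")
ov=cv2.resize(im[60:270,180:390,::-1],None,fx=2.85,fy=2.85,interpolation=cv2.INTER_CUBIC)
cv2.imwrite("pics/w6.png",ov)
rel([.4787,-.0824,.2156],-22.3-90)
E
```

```text
t 23.825 pos [ 0.4819 -0.0828  0.196 ] q6 1.668 F [ 0.  -0.1 -2.9]
shift mm [ -3.1   0.8 -19.6] turns [-0. -0.  1.] [ 1.00e-01 -0.00e+00 -1.79e+02]
tool y azimuth -111.3
```

View pics/w6.png

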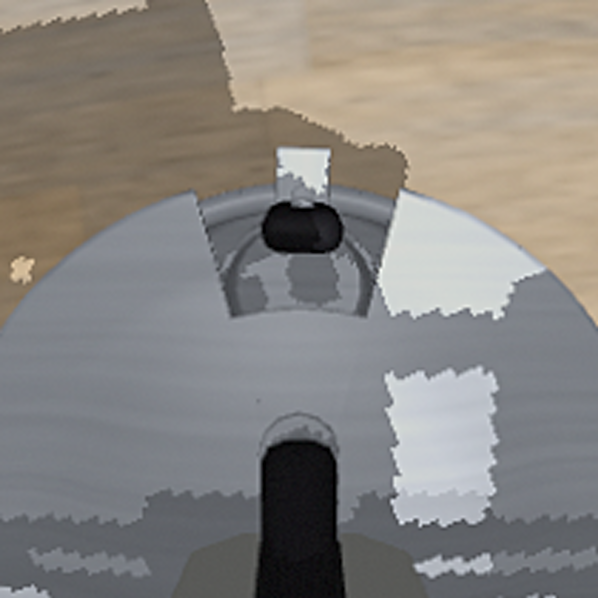

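The grip (centre x≈302) is now centred in the slot (≈300). Going down.

{"fn": "carry_out", "kwargs": {
  "rows": [
    [0,0.0004,0.005,0,0,0],
    [0,0.0004,0.01,0,0,0],
    [0,0.0004,0.015,0,0,0],
    [0,0.0004,0.02,0,0,0],
    [0,0.0004,0.025,0,0,0]
  ]
}}

```text
t: 24.45
tool_pos: [0.4815, -0.0831, 0.1702]
orientation: [-3.087, 0.581, 0.0]
force: [0.0, 0.3, -2.8]
opening: 0.0127
gripper_force: 35.0
```

{"fn": "carry_out", "kwargs": {
  "rows": [
    [0,0,0.005,0,0,0],
    [0,0,0.01,0,0,0],
    [0,0,0.015,0,0,0],
    [0,0,0.02,0,0,0],
    [0,0,0.025,0,0,0],
    [0,0,0.03,0,0,0],
    [0,0,0.032,0,0,0]
  ]
}}

```text
t: 25.32
tool_pos: [0.4813, -0.0831, 0.1382]
orientation: [-3.087, 0.581, 0.001]
force: [0.5, -0.3, -3.7]
opening: 0.0127
gripper_force: 35.0
```

Lid underside is at 0.1126, with no contact so far; the skirt now goes into the mouth.

{"fn": "carry_out", "kwargs": {
  "rows": [
    [0,0,0.002,0,0,0],
    [0,0,0.004,0,0,0],
    [0,0,0.0055,0,0,0],
    [0,0,0.007,0,0,0],
    [0,0,0.007,0,0,0]
  ]
}}

```text
t: 25.95
tool_pos: [0.4815, -0.0831, 0.1315]
orientation: [-3.087, 0.581, 0.0]
force: [-0.1, 0.2, -3.1]
opening: 0.0126
gripper_force: 35.0
```

{"fn": "carry_out", "kwargs": {
  "rows": [
    [0,0,0.0007,0,0,0],
    [0,0,0.0014,0,0,0],
    [0,0,0.0014,0,0,0]
  ]
}}

```text
t: 26.32
tool_pos: [0.4815, -0.0831, 0.1302]
orientation: [-3.087, 0.581, 0.0]
force: [0.1, 0.1, -3.3]
opening: 0.0125
gripper_force: 35.0
```

{"fn": "carry_out", "kwargs": {
  "rows": [
    [0,0,0.0005,0,0,0],
    [0,0,0.001,0,0,0],
    [0,0,0.001,0,0,0]
  ]
}}

```text
t: 26.7
tool_pos: [0.4816, -0.0831, 0.1296]
orientation: [3.087, -0.581, 0.0]
force: [-1.8, -0.3, 0.6]
opening: 0.0125
gripper_force: 35.0
```

{"fn": "carry_out", "kwargs": {
  "rows": [
    [0,0,0.0005,0,0,0],
    [0,0,0.001,0,0,0],
    [0,0,0.001,0,0,0]
  ]
}}

```text
t: 27.08
tool_pos: [0.4817, -0.0832, 0.1295]
orientation: [3.087, -0.581, 0.001]
force: [-7.0, 1.8, 9.3]
opening: 0.0126
gripper_force: 35.0
```

{"fn": "carry_out", "kwargs": {
  "rows": [
    [0,0,-0.001,0,0,0],
    [0,0,-0.001,0,0,0]
  ]
}}

```text
t: 27.32
tool_pos: [0.4817, -0.0831, 0.1295]
orientation: [3.087, -0.581, 0.001]
force: [-2.8, 0.4, 3.8]
opening: 0.0125
gripper_force: 35.0
```

{"fn": "carry_out", "kwargs": {
  "rows": [
    [0,0,0,0,0,0],
    [0,0,0,0,0,0],
    [0,0,0,0,0,0],
    [0,0,0,0,0,0],
    [0,0,0,0,0,0],
    [0,0,0,0,0,0]
  ],
  "jaw": 60
}}

```text
t: 28.08
tool_pos: [0.4815, -0.0831, 0.1292]
orientation: [3.087, -0.581, 0.0]
force: [-0.0, 0.5, -0.3]
opening: 0.0677
gripper_force: 0.0
```

{"fn": "carry_out", "kwargs": {
  "rows": [
    [0,0,-0.01,0,0,0],
    [0,0,-0.04,0,0,0],
    [0,0,-0.08,0,0,0],
    [0,0,-0.12,0,0,0],
    [0,0,-0.15,0,0,0],
    [-0.03,0,-0.17,0,0,0],
    [-0.06,0,-0.17,0,0,0],
    [-0.06,0,-0.17,0,0,0],
    [-0.06,0,-0.17,0,0,0],
    [-0.06,0,-0.17,0,0,0]
  ]
}}

```text
t: 29.32
tool_pos: [0.426, -0.0615, 0.2991]
orientation: [3.087, -0.581, -0.001]
force: [-0.3, -0.9, -0.3]
opening: 0.0709
gripper_force: 0.0
```

```bash
python3 - <<'E'
from h import *
import cv2
w=robot.read_camera("wrist")[0:330,120:450,::-1];s=robot.read_camera("side")[160:300,240:380,::-1]
cv2.imwrite("pics/end.png",np.hstack([cv2.resize(w,(400,400)),cv2.resize(s,(400,400),interpolation=cv2.INTER_CUBIC)]))
E
```

```text
(no output)
```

View pics/end.png

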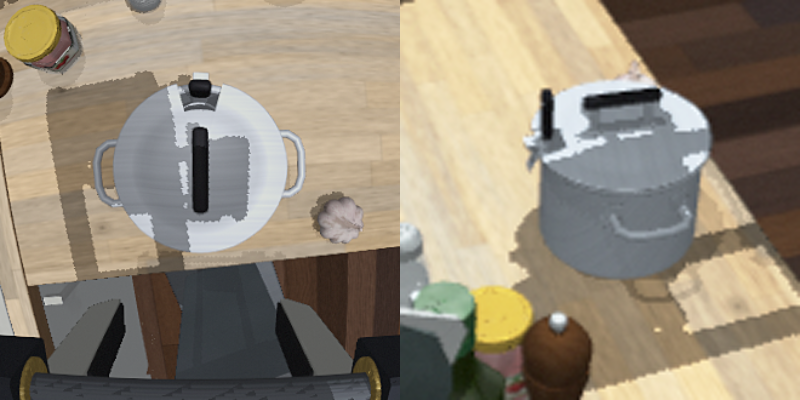

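The lid lies flat and centred at (200,165), with the ladle's grip standing in its slot at (200,88). The robot is clear and nothing else has been disturbed, so I hand it in.

```bash
python3 -c "
from plant import robot
print(robot.close_job())"
```

```text
the job is handed in; nothing more can be done
None
```

The job is handed in with no verdict returned: the ladle hangs clipped on the rim, pressed home with roughly 15 N, and the lid lies flat with its slot around the handle.

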